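Lay out the prop parts on their curing pads

ROBOT

A 6-joint arm with a two-finger parallel gripper is mounted at the origin on the work surface. World frame = base frame: x ahead of the robot, y to its left, z up, the work surface at z = 0. Lengths are in mm, angles in rad, forces in N, time in s.
With the tool pointing down it reaches from about 350 to 875 mm from the base axis. Payload 4.2 kg.
Tool frame: the origin (TCP) lies at the very end of the fingers, on their centre line; the grasp point (between the pads) lies 19 mm behind it; z points along the fingers, y is the line along which they close (so a half turn about z gives the same grasp; the last joint's range is limited). The gripper opens to 85 mm and grips with 20 to 120 N. Pads are 22 mm wide; open, the fingers measure 114 mm over their backs; the gripper's body (76 mm by 85 mm) begins 54 mm behind the grasp point. The pads swing forward as they close: fully open they stand 13 mm farther back than shut.
Start: joints at [-0.948, 0.385, 0.008, 0, -1.194, -0.259], TCP at [222.407, -584.067, 231.312] pointing down, gripper open.
Joint ranges: [-3.14, 3.14], [-1.21, 2.06], [-1.07, 1.41], [-3.16, 2.05], [-2.99, -0.16], [-3.1, 3.1]. Speed limits (rad/s): [2.79, 2.79, 3.14, 3.14, 3.14, 3.14].

INTERFACE

Orientations are given as a unit quaternion [x, y, z, w].
In Python, from bench import arm gives the robot as it stands. The module is installed in compiled form; this text tells all that it offers.
- The arm moves only by the tool drive_tool, never from a script. Its argument "targets" is a list of rows, each a list of 5 numbers: the closure, from -1 (fully open) to 1 (shut), then the shift along the tool's x, y, z in mm, then the turn about the tool's z in degrees. In form: [[grip, tx, ty, tz, roll], ...]. A call has 1 to 12 rows; each row is the pose to reach, as a shift and turn from the pose commanded when the call began, along the tool's axes at that moment; what a row does not reach only later rows make up. A row lasts 1/10 s, in which the tool goes at most 50 mm and 8.59 degrees, less where a joint would pass 70% of its speed; a pose out of reach is approached as far as the arm can. A call with a gripper value outside its range is refused whole. The fingers move at their own pace and stop on an object; the grip force is fixed at half the most. Time passes only in rows, so rows that repeat a pose let the fingers close. It gives the time, the measured TCP pose, the force, the opening and the grip force at its end, in the units of the state.
- arm.read_state(): the state, without advancing time (a new reading comes with each control period).
- arm.get_image(name): name is "scene" or "top"; returns the picture (384x512x3 uint8, blue, green, red); there is no depth.
- arm.camera_params(name): a dict with "fov_y" (degrees; the focal length in pixels is half the picture's height over the tangent of half this angle, whatever the lens; pixels are square), "cx", "cy" (the principal point, pixels), "rvec" (rotation vector, rad) and "tvec" (3), from world to camera coordinates, as OpenCV has them. Camera axes: x right, y down, z forward; pixel columns grow to the right and rows downward; lengths in mm; the calibration is good to about 2 mm. A picture is of the moment at which its call begins. camera_params takes no time and is no camera call.
- arm.job_done(): hands the job in; it is judged then, once.
The state is a dict: "clock": time; "joints": joint angles; "joint_vel": joint speeds; "joint_efforts": joint torques, N m; "position": TCP position; "ee_rot": TCP orientation; "contact_force": force on the tool from outside, world axes, zero at the start; "wrist_torque": the same for the moment, N m; "gripper_width": finger opening in mm; "grasp_force": force on a finger pad.
Only numpy, scipy, OpenCV 4.12 (cv2) and the standard library are available. Lean on these libraries where they do the work, as an engineer would, in place of code of your own. Each camera call takes 0.05 s, during which the arm holds its last target. There are 200 camera calls.

TASK

Set each of the four prop parts (white tube, white domed cap, black square grip, wooden strip) on the grey pad whose blue silhouette has its shape, the same way up as it stands now, centred on the silhouette and, for the grip and the strip, turned to line up with it. Leave the orange filler tub and the amber jar standing where they are, and let go of everything at the end.

Things in the scene. Friction and masses are not known exactly. Their poses are not given: they have to be found in the camera images.
- tube: White plastic tube standing upright on its end: outer diameter 42 mm, bore 32 mm, height 60 mm, open at both ends. Origin: centre of its lower end; z is up along the tube. Loose, about 40 g. Belongs on the ring silhouette (pad_ring). Anything of the ten listed things may stand as little as 120 mm from it, centre to centre.
- cap: White plastic domed end cap, standing flat side down: a round skirt 60 mm in diameter with upright sides to 26 mm height, then a dome to 46 mm. Grip it by the skirt. Origin: centre of its flat underside; z up. Loose, about 60 g. Belongs on the large disc silhouette (pad_disc).
- grip: Black handle piece standing upright, a square block 30 x 30 mm and 60 mm tall, with a copper dot on top. Origin: centre of its underside; x and y square to its sides, z up. Loose, about 80 g. Belongs on the square silhouette (pad_square), its sides parallel to those of the square, any of the four ways round.
- strip: Pale wooden strip lying flat, 72 mm long (its x axis), 24 mm wide (y), 12 mm thick (z up). Origin: centre of its underside. Loose, about 30 g. Belongs on the bar silhouette (pad_bar), lying along it, either way round.
- pad_ring: Fixed flat square pad, light grey, 86 x 86 x 4 mm, lying on the bench, with a flat blue silhouette painted at its centre: a ring, 48 mm outside and 26 mm inside diameter. Origin: centre of the underside, so its upper face is at z = 4 mm in its frame. For the tube.
- pad_disc: Fixed flat square pad, light grey, 86 x 86 x 4 mm, lying on the bench, with a flat blue silhouette painted at its centre: a solid disc of 66 mm diameter. Origin: centre of the underside, so its upper face is at z = 4 mm in its frame. For the domed cap.
- pad_square: Fixed flat square pad, light grey, 86 x 86 x 4 mm, lying on the bench, with a flat blue silhouette painted at its centre: a solid square of 34 x 34 mm, its sides along the pad's x and y. Origin: centre of the underside, so its upper face is at z = 4 mm in its frame. For the black grip.
- pad_bar: Fixed flat square pad, light grey, 86 x 86 x 4 mm, lying on the bench, with a flat blue silhouette painted at its centre: a solid bar, 76 mm along the pad's x and 28 mm along its y. Origin: centre of the underside, so its upper face is at z = 4 mm in its frame. For the wooden strip.
- tub: Bystander, not to be disturbed: open orange filler tub, 82 mm across the rim, 68 mm across the foot, 58 mm tall, partly full of hard tan filler. Origin: centre of its underside. Loose, 350 g. It stands among the parts and pads.
- jar: Bystander, not to be disturbed: closed amber jar with a red lid, 52 mm in diameter, 55 mm tall. Origin: centre of its underside. Loose, 150 g. It stands among the parts and pads. Nothing between the ten listed things is taller than 60 mm; other clutter (bottles, vice, tin, tray, small tools) stands only beyond 0.55 m to the left or right of the base axis or more than 0.75 m ahead of it.
Things that resemble listed ones, but are neither listed nor needed, are in the scene too. Leave any purple or yellow look-alike of the cap alone.

How it is judged:
By the outcome, as a careful person would: the job done as asked, in the order asked, and still so for the second after the job is handed in, with the robot touching nothing.
It also fails if it takes over 115 s, if anything falls off the work surface, if the arm or the gripper's body presses on something with over 40 N, if the wrist force passes 120 N, or if a joint passes its speed limit or range.

## Working session

There is one attempt and no reset: what is moved stays moved. The work goes in short steps, Python scripts to look and compute and a tool call to move; the robot and the scene stay as the last step left them, time stands still between calls to the robot, and variables do not carry over. Pictures are saved under pics/ and viewed, at most 14 in all, crops included, and the job is handed in when it is done.

Besides the shell and the picture viewer there is one more tool, called after "Request:" as name(argument=value, ...), one argument or row to a line, values as JSON. drive_tool: Moves the arm, as the interface text tells. Its arguments: {"type":"object","properties":{"targets":{"type":"array","items":{"type":"array","items":{"type":"number"}}}},"required":["targets"]}

```bash
mkdir -p pics; python3 - <<'E'
from bench import arm
import cv2
s=arm.read_state();print(s)
for n in("scene","top"):
    cv2.imwrite(f"pics/{n}0.png",arm.get_image(n));print(n,arm.camera_params(n))
E
```

```text
{'clock': 0.0, 'joints': array([-9.48388826e-01,  3.85557567e-01,  6.59806031e-03, -4.93217263e-04,
       -1.19399669e+00, -2.58634380e-01]), 'joint_vel': array([ 3.28134834e-04,  2.23180398e-04, -2.51784357e-04,  4.14984698e-05,
        1.59473744e-03,  4.18383590e-04]), 'joint_efforts': array([ 1.11050700e-03, -3.92289984e+01,  1.88394052e+01,  4.18596849e+00,
       -4.67419275e-03, -1.53360673e-05]), 'position': array([ 222.19864722, -583.53164323,  230.21096786]), 'ee_rot': array([-1.80795738e-01,  9.83520047e-01,  1.07456951e-03, -2.53167834e-04]), 'contact_force': array([-1.08510605, -0.10068557,  0.3308843 ]), 'wrist_torque': array([-0.001434  ,  0.0446829 ,  0.02443313]), 'grasp_force': 0.0, 'gripper_width': 85.6917963210169}
scene {'fov_y': 45.320242944476234, 'cx': 252.44627337506202, 'cy': 189.98206417662314, 'rvec': array([ 1.84271544,  1.34977288, -0.66442698]), 'tvec': array([-196.59690271, -311.90296877, 1808.65171413])}
top {'fov_y': 57.62531203689866, 'cx': 257.7376924373006, 'cy': 191.68311878505136, 'rvec': array([ 1.98612313, -2.2391403 ,  0.22543503]), 'tvec': array([ 57.4617357 , 588.24469209, 836.37270039])}
```

View pics/scene0.png

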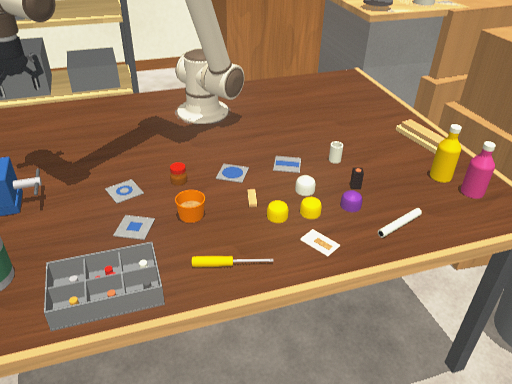

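View pics/top0.png

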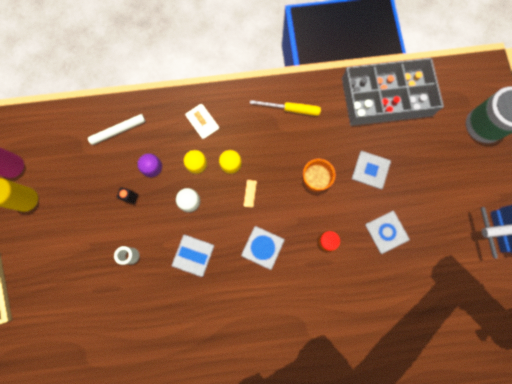

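```bash
cat > h.py <<'E'
from bench import arm
import cv2, numpy as np
def cam(n):
    p=arm.camera_params(n);f=192/np.tan(np.radians(p['fov_y']/2))
    K=np.array([[f,0,p['cx']],[0,f,p['cy']],[0,0,1]]);R=cv2.Rodrigues(p['rvec'])[0]
    return K,R,p['tvec']
def ray(n,uv,z):
    K,R,t=cam(n);uv=np.atleast_2d(np.asarray(uv,float))
    d=(R.T@np.linalg.inv(K)@np.c_[uv,np.ones(len(uv))].T).T;c=-R.T@t
    return (c+d*((z-c[2])/d[:,2])[:,None])[:,:2]
def proj(n,P):
    K,R,t=cam(n);q=(K@(R@np.asarray(P,float).T+t[:,None]));return (q[:2]/q[2]).T
def blobs(mask,lo=20):
    cs,_=cv2.findContours(mask.astype(np.uint8),cv2.RETR_EXTERNAL,cv2.CHAIN_APPROX_NONE)
    return [c[:,0,:] for c in cs if cv2.contourArea(c)>lo]
def rect(n,c,z):
    w=ray(n,c,z);r=cv2.minAreaRect(w.astype(np.float32));return np.round(r[0],1),np.round(r[1],1),round(r[2],1)
E
python3 - <<'E'
from h import *
im=cv2.imread('pics/top0.png');hsv=cv2.cvtColor(im,cv2.COLOR_BGR2HSV)
h,s,v=[hsv[...,i].astype(int) for i in range(3)]
roi=np.zeros(h.shape,bool);roi[90:290,80:420]=1
def show(name,m,z):
    for c in blobs(m&roi,25):
        print(name,'px',c.mean(0).round(0),*rect('top',c,z))
print('cam',-cam('top')[1].T@cam('top')[2])
show('blue',(h>100)&(h<125)&(s>120)&(v>100),4)
show('pale-grey',(s<45)&(v>120),4)
show('white z60',(s<45)&(v>120),60)
show('white z26',(s<45)&(v>120),26)
show('strip',(h>10)&(h<30)&(s>45)&(s<140)&(v>170),12)
show('dark',(v<45),60)
show('copper',(h<18)&(s>70)&(v>150),60)
show('red/orange',(h<18)&(s>170)&(v>150),57)
show('purple',(h>125)&(h<150)&(s>100)&(v>60),26)
show('yellow',(h>22)&(h<35)&(s>180)&(v>120),26)
a=cv2.resize(im[140:280,90:270],None,fx=4.4,fy=4.2,interpolation=cv2.INTER_CUBIC)
cv2.imwrite('pics/c1.png',a)
E
```

```text
cam [408.74093698   4.02400084 939.02482217]
blue px [193. 255.] [453.7 177. ] [72.1 24.8] 64.2
blue px [263. 247.] [452.7  -9. ] [61.  57.6] 83.2
blue px [387. 232.] [ 453.7 -343.7] [41.7 41.1] 35.9
blue px [371. 169.] [ 628.2 -333.5] [29.7 28.6] 63.7
pale-grey px [126. 255.] [475.  352.5] [61.6 41.6] 83.2
pale-grey px [192. 255.] [453.4 176.8] [87.2 87.4] 64.0
pale-grey px [263. 247.] [452.1  -8.7] [87.2 86.8] 58.6
pale-grey px [387. 232.] [ 453.  -343.6] [86.3 86.5] 18.3
pale-grey px [187. 199.] [604.4 179.8] [60.7 58.2] 83.1
pale-grey px [371. 169.] [ 627.7 -332.9] [86.6 86.5] 62.9
pale-grey px [116. 129.] [832.3 365.2] [ 25.4 164.2] 19.0
pale-grey px [202. 121.] [828.3 120.2] [92.1 57.2] 28.8
pale-grey px [267. 104.] [857.3 -70.3] [96.   8.1] 74.6
pale-grey px [408. 104.] [ 815.7 -470.8] [74.1 73. ] 77.8
pale-grey px [370. 101.] [ 826.5 -369.1] [105.6  84. ] 88.2
white z60 px [126. 255.] [471.  331.6] [57.9 39.1] 83.2
white z60 px [192. 255.] [450.7 166.5] [82.  82.1] 64.0
white z60 px [263. 247.] [449.5  -7.9] [82.  81.6] 58.6
white z60 px [387. 232.] [ 450.3 -322.8] [81.1 81.3
[... 2778 characters left out ...]
3. ] [74.5 24.2] 89.7
red/orange px [121. 148.] [753.9 338.2] [ 13.7 170.2] 1.9
red/orange px [188. 148.] [731.4 161.2] [43.  84.6] 32.0
red/orange px [231. 140.] [738.4  36.2] [164.6  38.1] 88.3
red/orange px [310. 125.] [ 755.1 -174.5] [162.1  21.8] 86.8
red/orange px [150. 126.] [805.3 254.3] [19.5 92.3] 6.5
red/orange px [270. 112.] [807.7 -71.7] [75.8 19.7] 68.0
red/orange px [328. 105.] [ 804.7 -230.9] [23.6 89.5] 0.2
red/orange px [267.  97.] [854.  -72.2] [41.1 21.4] 77.9
purple px [149. 165.] [708.1 270.2] [64.9 55.3] 40.8
yellow px [230. 161.] [691.9  51.8] [62.8 56.8] 12.2
yellow px [195. 161.] [703.7 147.1] [57.4 62.8] 84.9
yellow px [302. 108.] [ 820.7 -166.3] [100.   26.5] 74.2
```

View pics/c1.png

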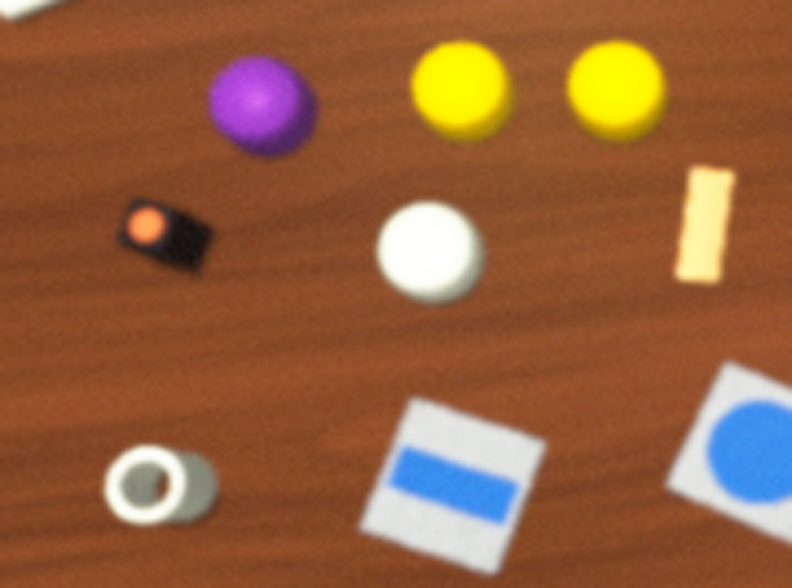

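The crop confirms the white domed cap (188,200). The purple (149,165) and yellow (195,161), (230,161) domes are look-alikes. The tube is the standing ring at (123,255), not the long white rod at (117,129). The strip is at (250,193), not the card at (202,121). The grip has its copper dot at (123,194).

```bash
cat >> h.py <<'E'
from scipy.spatial.transform import Rotation as Ro
def plan(*pts):
    """tool-frame shifts from the present pose to world points; also yaw of tool y"""
    s=arm.read_state();M=Ro.from_quat(s['ee_rot']).as_matrix()
    print('pos',s['position'].round(1),'yaw_y',round(np.degrees(np.arctan2(M[1,1],M[0,1])),1),'tz',M[:,2].round(3),'w',round(s['gripper_width'],1),'t',s['clock'])
    for p in pts: print(p,'->',(M.T@(np.array(p)-s['position'])).round(1))
E
python3 - <<'E'
from h import *
im=cv2.imread('pics/top0.png')
g=cv2.resize(im[230:280,100:150],None,fx=4,fy=4,interpolation=cv2.INTER_CUBIC).min(2)
for c in blobs(g>195,200):
    (x,y),r=cv2.minEnclosingCircle(c);u=np.array([x,y])/4+[100,230]-.375;print('tube',u,r/4,ray('top',u,60))
S=im[180:215,105:150];u8=cv2.resize(S,None,fx=6,fy=6,interpolation=cv2.INTER_CUBIC)
hs=cv2.cvtColor(u8,cv2.COLOR_BGR2HSV)
for c in blobs((hs[...,0]<15)&(hs[...,2]>150),200)[:2]:
    u=c.mean(0)/6+[105,180]-.42;print('dot',u,ray('top',u,60))
m=(u8.max(2)<70)|((hs[...,0]<15)&(hs[...,2]>165))
for c in blobs(m,800):
    h=cv2.convexHull(c);p=cv2.approxPolyDP(h,5,True)[:,0]/6+[105,180]-.42;print(p.round(1).tolist())
    print('z0',ray('top',p,0).round(0).tolist(),'z60',ray('top',p,60).round(0).tolist())
plan([471,330,130],[471,330,12])
E
```

```text
tube [122.80582619 254.94417381] 9.156225204467773 [[471.87622308 338.62007294]]
dot [122.81671498 193.10777778] [[628.99044514 332.26037986]]
[[117.2, 195.6], [127.6, 189.7], [131.7, 190.6], [137.6, 194.9], [133.6, 203.9], [125.7, 201.7], [117.9, 197.7]]
z0 [[639.0, 370.0], [652.0, 341.0], [648.0, 330.0], [634.0, 315.0], [610.0, 327.0], [619.0, 348.0], [633.0, 369.0]] z60 [[624.0, 347.0], [636.0, 320.0], [633.0, 309.0], [620.0, 295.0], [597.0, 306.0], [605.0, 326.0], [618.0, 345.0]]
[[124.1, 189.2], [126.6, 191.6], [126.4, 194.4], [123.9, 196.9], [121.1, 196.9], [119.1, 194.9], [119.2, 191.6], [121.4, 189.6]]
z0 [[654.0, 351.0], [647.0, 344.0], [639.0, 345.0], [633.0, 352.0], [634.0, 360.0], [640.0, 365.0], [650.0, 364.0], [654.0, 358.0]] z60 [[639.0, 329.0], [632.0, 322.0], [624.0, 323.0], [619.0, 330.0], [620.0, 337.0], [625.0, 342.0], [634.0, 341.0], [639.0, 335.0]]
pos [ 222.2 -583.6  230.3] yaw_y 110.8 tz [-0.001  0.002 -1.   ] w 85.6 t 0.1
[471, 330, 130] -> [-557.5  765.2  101.8]
[471, 330, 12] -> [-557.5  764.9  219.8]
```

Request:
drive_tool(
  targets=[
    [-1,-561,773,90,0],
    [-1,-561,773,90,0],
    [-1,-561,773,90,0],
    [-1,-561,773,90,0],
    [-1,-561,773,90,0],
    [-1,-561,773,90,0],
    [-1,-561,773,90,0],
    [-1,-561,773,90,0],
    [-1,-561,773,90,0],
    [-1,-561,773,90,0],
    [-1,-561,773,90,0],
    [-1,-561,773,90,0],
  ],
)

```text
clock: 1.3
position: [378.1, -5.4, 175.0]
ee_rot: [-0.181, 0.983, 0.0, 0.0]
contact_force: [1.8, -0.5, 0.3]
gripper_width: 85.4
grasp_force: 0.0
```

```bash
python3 -c "
from h import *
plan([472,338.6,135])"
```

```text
pos [378.1  -5.4 175. ] yaw_y 110.9 tz [ 0.001  0.    -1.   ] w 85.4 t 1.3
[472, 338.6, 135] -> [-210.3  287.9   40.2]
```

Request:
drive_tool(
  targets=[
    [-1,-210,288,35,0],
    [-1,-210,288,35,0],
    [-1,-210,288,35,0],
    [-1,-210,288,35,0],
    [-1,-210,288,35,0],
    [-1,-210,288,35,0],
    [-1,-210,288,35,0],
    [-1,-210,288,35,0],
    [-1,-210,288,35,0],
    [-1,-210,288,35,0],
  ],
)

```text
clock: 2.3
position: [471.4, 335.2, 139.5]
ee_rot: [-0.181, 0.984, -0.001, -0.001]
contact_force: [0.1, 0.4, 0.0]
gripper_width: 85.6
grasp_force: 0.0
```

```bash
python3 -c "
from h import *
plan([472,338.6,12])
cv2.imwrite('pics/t1.png',arm.get_image('top'))"
```

```text
pos [471.4 335.2 139.5] yaw_y 110.8 tz [-0.001 -0.001 -1.   ] w 85.6 t 2.3
[472, 338.6, 12] -> [ -2.    3.  127.5]
```

View pics/t1.png

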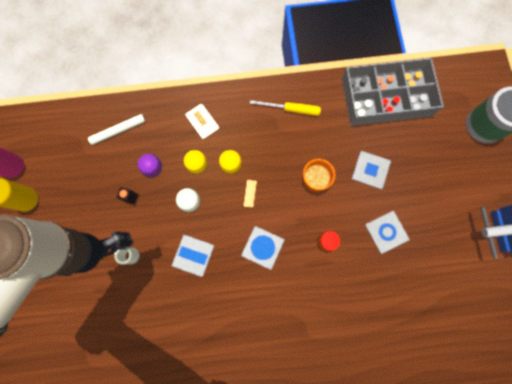

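Request:
drive_tool(
  targets=[
    [-1,0,0,0,0],
    [-1,0,0,50,0],
    [-1,0,0,90,0],
    [-1,0,0,115,0],
    [-1,0,0,122,0],
    [-1,0,0,122,0],
  ],
)

```text
clock: 2.95
position: [472.0, 335.6, 17.9]
ee_rot: [-0.181, 0.984, -0.0, -0.0]
contact_force: [0.4, -0.1, 0.5]
gripper_width: 85.4
grasp_force: 0.0
```

```bash
python3 -c "
from h import *
plan([472,338.6,12])"
```

```text
pos [472.  335.6  17.9] yaw_y 110.8 tz [-0.001 -0.001 -1.   ] w 85.4 t 2.95
[472, 338.6, 12] -> [-1.   2.8  5.9]
```

Request:
drive_tool(
  targets=[
    [-1,-1,3,4,0],
    [1,-1,3,4,0],
    [1,-1,3,4,0],
    [1,-1,3,4,0],
    [1,-1,3,4,0],
    [1,-1,3,4,0],
    [1,-1,3,4,0],
    [1,-1,3,4,0],
    [1,-1,3,4,0],
    [1,-1,3,4,0],
  ],
)

```text
clock: 3.95
position: [472.5, 340.2, 15.2]
ee_rot: [-0.181, 0.983, 0.001, 0.001]
contact_force: [-1.9, 0.9, 5.8]
gripper_width: 41.2
grasp_force: 60.7
```

Request:
drive_tool(
  targets=[
    [1,0,0,-45,0],
    [1,0,0,-95,0],
    [1,260,-633,-100,0],
    [1,260,-633,-100,0],
    [1,260,-633,-100,0],
    [1,260,-633,-100,0],
    [1,260,-633,-100,0],
    [1,260,-633,-100,0],
    [1,260,-633,-100,0],
    [1,260,-633,-100,0],
    [1,260,-633,-100,0],
    [1,260,-633,-100,0],
  ],
)

```text
clock: 5.15
position: [458.4, -162.1, 112.8]
ee_rot: [-0.181, 0.983, 0.0, 0.0]
contact_force: [0.8, 0.3, -0.4]
gripper_width: 41.5
grasp_force: 60.9
```

```bash
python3 -c "
from h import *
plan([453.4,-343.6,110])"
```

```text
pos [ 458.4 -162.1  112.8] yaw_y 110.9 tz [ 0.  0. -1.] w 41.5 t 5.15
[453.4, -343.6, 110] -> [  69.3 -167.8    2.7]
```

Request:
drive_tool(
  targets=[
    [1,69,-168,3,0],
    [1,69,-168,3,0],
    [1,69,-168,3,0],
    [1,69,-168,3,0],
    [1,69,-168,53,0],
    [1,69,-168,80,0],
    [1,69,-168,80,0],
    [1,69,-168,80,0],
  ],
)

```text
clock: 5.95
position: [454.5, -341.9, 32.9]
ee_rot: [-0.181, 0.983, -0.0, -0.0]
contact_force: [0.8, 0.6, 0.7]
gripper_width: 41.4
grasp_force: 60.9
```

```bash
python3 - <<'E'
from h import *
plan([453.4,-343.6,19])
im=arm.get_image('top')
u=proj('top',[[453.4,-343.6,40]])[0];print(u)
x,y=u.astype(int)
cv2.imwrite('pics/t2.png',np.hstack([cv2.resize(im[y-30:y+30,x-35:x+35],None,fx=5.6,fy=5.6,interpolation=cv2.INTER_CUBIC),cv2.resize(arm.get_image('scene')[160:220,90:160],None,fx=5.6,fy=5.6,interpolation=cv2.INTER_CUBIC)]))
E
```

```text
pos [ 454.5 -341.9   32.9] yaw_y 110.9 tz [-0.001 -0.    -1.   ] w 41.4 t 5.95
[453.4, -343.6, 19] -> [ 1.6 -1.2 13.9]
[391.99027444 230.29210659]
```

View pics/t2.png

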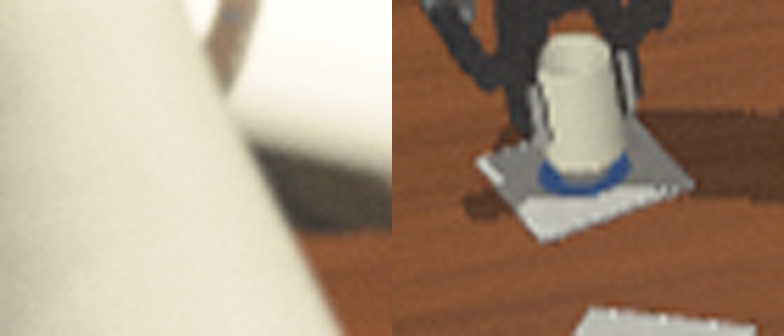

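Top view is blocked by the arm. The scene view (right half) shows the tube hovering over the ring pad. I'll lower and release.

Request:
drive_tool(
  targets=[
    [1,2,-1,8,0],
    [1,2,-1,13,0],
    [1,2,-1,13,0],
    [1,2,-1,13,0],
    [-1,2,-1,13,0],
    [-1,2,-1,13,0],
    [-1,2,-1,13,0],
    [-1,2,-1,13,0],
    [-1,2,-1,-20,0],
    [-1,2,-1,-70,0],
    [-1,2,-1,-110,0],
    [-1,2,-1,-110,0],
  ],
)

```text
clock: 7.25
position: [456.3, -345.4, 149.5]
ee_rot: [-0.182, 0.983, -0.004, 0.005]
contact_force: [-0.4, -1.1, -0.4]
gripper_width: 85.4
grasp_force: 0.0
```

```bash
python3 - <<'E'
from h import *
plan([600,175.6,140])
im=arm.get_image('scene');cv2.imwrite('pics/s3.png',im)
E
```

```text
pos [ 456.3 -345.4  149.5] yaw_y 110.9 tz [ 0.012 -0.007 -1.   ] w 85.4 t 7.25
[600, 175.6, 140] -> [-320.1  435.5    7.8]
```

Request:
drive_tool(
  targets=[
    [-1,-320,435,8,0],
    [-1,-320,435,8,0],
    [-1,-320,435,8,0],
    [-1,-320,435,8,0],
    [-1,-320,435,8,0],
    [-1,-320,435,8,0],
    [-1,-320,435,8,0],
    [-1,-320,435,8,0],
    [-1,-320,435,8,0],
    [-1,-320,435,8,0],
    [-1,-320,435,8,0],
    [-1,-320,435,8,0],
  ],
)

```text
clock: 8.5
position: [597.5, 181.3, 132.6]
ee_rot: [-0.183, 0.983, -0.0, -0.001]
contact_force: [-1.1, -0.8, 0.0]
gripper_width: 85.3
grasp_force: 0.0
```

```bash
python3 - <<'E'
from h import *
im=arm.get_image('top');cv2.imwrite('pics/t3.png',im)
def tube(im,x0,y0,z):
    g=cv2.resize(im[y0:y0+60,x0:x0+60],None,fx=4,fy=4,interpolation=cv2.INTER_CUBIC).astype(int)
    cv2.imwrite('pics/t3c.png',cv2.resize(g.astype(np.uint8),None,fx=2,fy=2))
    for th in(215,225,235):
      for c in blobs(g.min(2)>th,200):
        (x,y),r=cv2.minEnclosingCircle(c);u=np.array([x,y])/4+[x0,y0]-.375;print(th,u,r/4,ray('top',u,z))
tube(im,365,200,64)
im0=cv2.imread('pics/top0.png')
g=cv2.resize(im0[180:220,168:210],None,fx=4,fy=4,interpolation=cv2.INTER_CUBIC)
hs=cv2.cvtColor(g,cv2.COLOR_BGR2HSV)
for c in blobs((hs[...,1]<90)&(hs[...,2]>90),500):
    x,y,w,h=cv2.boundingRect(c);print('cap',x/4+168,y/4+180,w/4,h/4,ray('top',[x/4+168+11.45-.375,y/4+180+11.45-.375],26))
plan([600,175.6,140])
E
```

```text
215 [395.75828362 229.39156532] 9.356802940368652 [[ 453.29683421 -344.09228349]]
225 [395.67902565 229.44703484] 8.92800521850586 [[ 453.1842492  -343.86852144]]
235 [395.45915031 229.47222137] 8.406092643737793 [[ 453.18784525 -343.31160735]]
cap 175.5 188.0 24.5 24.25 [[600.8605744  176.69996608]]
pos [596.4 179.  132.5] yaw_y 111.0 tz [-0.003 -0.001 -1.   ] w 85.5 t 8.55
[600, 175.6, 140] -> [-2.1 -4.5 -7.5]
```

View pics/t3c.png

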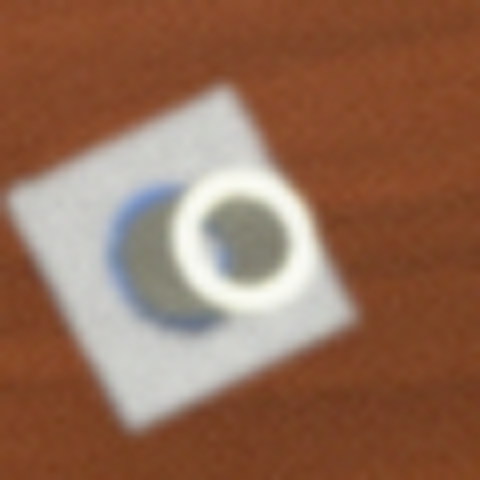

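Tube stands on its ring within about 0.5 mm (crop shows ring top over the blue ring by parallax only). Next is the cap.

Request:
drive_tool(
  targets=[
    [-1,-3,-4,30,0],
    [-1,-3,-4,75,0],
    [-1,-3,-4,110,0],
    [-1,-3,-4,125,0],
    [-1,-3,-4,127,0],
    [-1,-3,-4,127,0],
    [1,-3,-4,127,0],
    [1,-3,-4,127,0],
    [1,-3,-4,127,0],
    [1,-3,-4,127,0],
    [1,-3,-4,127,0],
    [1,-3,-4,127,0],
  ],
)

```text
clock: 9.75
position: [602.5, 174.9, 10.0]
ee_rot: [-0.181, 0.983, 0.0, 0.002]
contact_force: [0.6, -0.5, 5.8]
gripper_width: 57.4
grasp_force: 64.4
```

```bash
python3 -c "
from h import *
plan([452.4,-8.8,60])"
```

```text
pos [602.5 174.9  10. ] yaw_y 110.9 tz [ 0.004  0.001 -1.   ] w 57.4 t 9.75
[452.4, -8.8, 60] -> [ 205.5 -118.1  -50.8]
```

Request:
drive_tool(
  targets=[
    [-1,0,0,0,0],
    [-1,0,0,0,0],
    [-1,0,0,4,0],
    [-1,0,0,7,0],
    [-1,0,0,7,0],
  ],
)

```text
clock: 10.25
position: [600.6, 174.0, -0.3]
ee_rot: [-0.181, 0.984, -0.0, -0.001]
contact_force: [-0.7, -0.4, 0.3]
gripper_width: 85.0
grasp_force: 0.0
```

```bash
python3 -c "
from h import *
plan([601,176,2])
im=arm.get_image('scene')
x,y=proj('scene',[[601,176,20]])[0].astype(int)
cv2.imwrite('pics/s4.png',cv2.resize(im[y-28:y+28,x-40:x+40],None,fx=8,fy=8,interpolation=cv2.INTER_CUBIC))"
```

```text
pos [ 6.006e+02  1.740e+02 -3.000e-01] yaw_y 110.8 tz [-0.002 -0.001 -1.   ] w 85.0 t 10.25
[601, 176, 2] -> [-1.   1.7 -2.3]
```

View pics/s4.png

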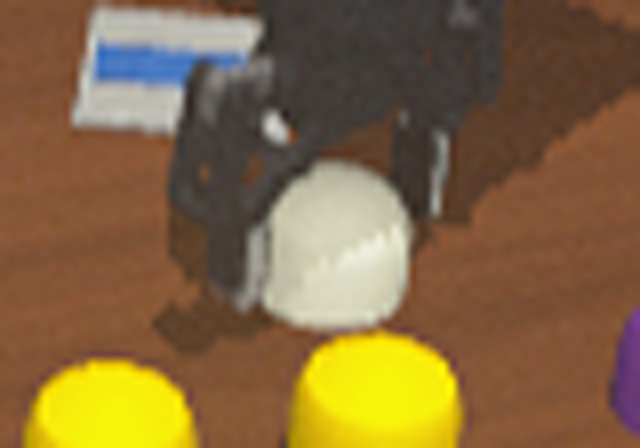

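Request:
drive_tool(
  targets=[
    [-1,-1,2,4,0],
    [1,-1,2,4,0],
    [1,-1,2,4,0],
    [1,-1,2,4,0],
    [1,-1,2,4,0],
    [1,-1,2,4,0],
    [1,-1,2,4,0],
    [1,-1,2,4,0],
  ],
)

```text
clock: 11.1
position: [601.8, 176.8, -3.0]
ee_rot: [-0.181, 0.983, 0.0, 0.0]
contact_force: [-0.7, 1.0, 3.8]
gripper_width: 57.9
grasp_force: 64.4
```

```bash
python3 -c "
from h import *
plan([452.4,-8.8,60])"
```

```text
pos [601.8 176.8  -3. ] yaw_y 110.9 tz [ 0.001  0.    -1.   ] w 57.9 t 11.1
[452.4, -8.8, 60] -> [ 205.6 -120.2  -63.2]
```

Request:
drive_tool(
  targets=[
    [1,0,0,-40,0],
    [1,40,-24,-64,0],
    [1,205,-120,-64,0],
    [1,205,-120,-64,0],
    [1,205,-120,-64,0],
    [1,205,-120,-64,0],
    [1,205,-120,-64,0],
    [1,205,-120,-64,0],
    [1,205,-120,-40,0],
    [1,205,-120,-20,0],
    [1,205,-120,-20,0],
    [1,205,-120,-20,0],
  ],
)

```text
clock: 12.3
position: [453.3, -8.0, 16.5]
ee_rot: [-0.181, 0.983, -0.0, -0.0]
contact_force: [-0.7, 0.5, -0.1]
gripper_width: 58.5
grasp_force: 64.7
```

```bash
python3 -c "
from h import *
plan([452.4,-8.8,1.5])
cv2.imwrite('pics/s5.png',arm.get_image('scene')[120:240,180:340])"
```

```text
pos [453.3  -8.   16.5] yaw_y 110.9 tz [-0. -0. -1.] w 58.5 t 12.3
[452.4, -8.8, 1.5] -> [ 1.2 -0.5 15. ]
```

Request:
drive_tool(
  targets=[
    [1,0,-0.5,8,0],
    [1,0,-0.5,13.5,0],
    [1,0,-0.5,14.5,0],
    [1,0,-0.5,14.5,0],
    [-1,0,-0.5,14.5,0],
    [-1,0,-0.5,14.5,0],
    [-1,0,-0.5,14.5,0],
    [-1,0,-0.5,14.5,0],
    [-1,0,-0.5,-30,0],
    [-1,0,-0.5,-80,0],
    [-1,0,-0.5,-120,0],
    [-1,0,-0.5,-120,0],
  ],
)

```text
clock: 13.55
position: [456.6, -8.1, 142.4]
ee_rot: [-0.181, 0.983, 0.0, 0.007]
contact_force: [0.9, -0.2, 0.1]
gripper_width: 85.6
grasp_force: 0.0
```

```bash
python3 -c "
from h import *
plan([629,332.3,140])"
```

```text
pos [456.6  -8.1 142.4] yaw_y 110.9 tz [ 0.013  0.003 -1.   ] w 85.6 t 13.55
[629, 332.3, 140] -> [-282.5  256.4    5.7]
```

Request:
drive_tool(
  targets=[
    [-1,-282,256,5,48],
    [-1,-282,256,5,48],
    [-1,-282,256,5,48],
    [-1,-282,256,5,48],
    [-1,-282,256,5,48],
    [-1,-282,256,5,48],
    [-1,-282,256,5,48],
    [-1,-282,256,5,48],
    [-1,-282,256,5,48],
    [-1,-282,256,5,48],
    [-1,-282,256,5,48],
  ],
)

```text
clock: 14.65
position: [624.5, 329.4, 131.0]
ee_rot: [0.235, 0.972, -0.001, -0.001]
contact_force: [-0.3, 0.6, -0.2]
gripper_width: 85.7
grasp_force: 0.0
```

```bash
python3 - <<'E'
from h import *
plan([629,332.3,12])
im=arm.get_image('top')
g=cv2.resize(im[225:270,240:285],None,fx=4,fy=4,interpolation=cv2.INTER_CUBIC)
# pad centre by corners, disc+cap
hs=cv2.cvtColor(g,cv2.COLOR_BGR2HSV)
for c in blobs((hs[...,1]>120)&(hs[...,0]>100)&(hs[...,0]<125),300): print('blue',(cv2.boundingRect(c)))
cv2.imwrite('pics/m.png',np.hstack([cv2.resize(im[222:272,238:288],None,fx=8,fy=8,interpolation=cv2.INTER_CUBIC),cv2.resize(im[170:220,95:145],None,fx=8,fy=8,interpolation=cv2.INTER_CUBIC)]))
m=(hs[...,1]<40)
for c in blobs(m,800):
    print(rect('top',c/4+[240,225]-.375,4))
E
```

```text
pos [624.5 329.4 131. ] yaw_y 62.8 tz [-0.001 -0.001 -1.   ] w 85.7 t 14.65
[629, 332.3, 12] -> [ -2.8   4.8 119. ]
(array([452.2,  -8.8]), array([87.3, 86.9]), 58.7)
```

View pics/m.png

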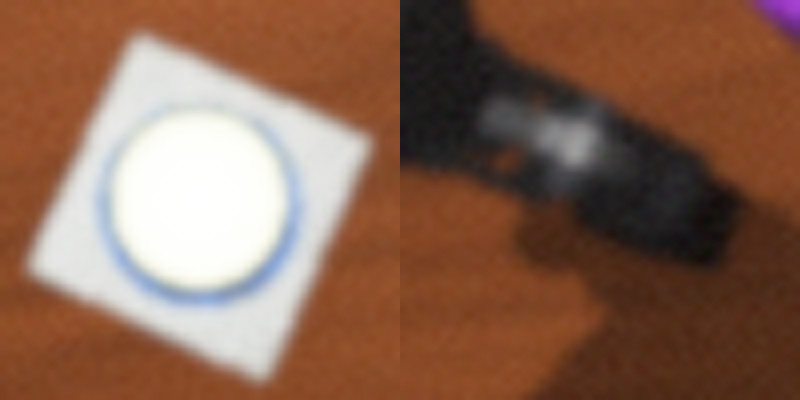

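Cap is centred on its disc (crop centres 200,198 vs 199,202, which parallax explains). Now descending on the grip.

Request:
drive_tool(
  targets=[
    [-1,-3,5,20,0],
    [-1,-3,5,65,0],
    [-1,-3,5,100,0],
    [-1,-3,5,115,0],
    [-1,-3,5,116,0],
    [1,-3,5,116,0],
    [1,-3,5,116,0],
    [1,-3,5,116,0],
    [1,-3,5,116,0],
    [1,-3,5,116,0],
    [1,-3,5,116,0],
    [1,-3,5,116,0],
  ],
)

```text
clock: 15.9
position: [631.0, 334.3, 17.5]
ee_rot: [0.234, 0.972, 0.001, 0.001]
contact_force: [-0.2, 0.7, 6.5]
gripper_width: 29.2
grasp_force: 59.7
```

```bash
python3 -c "
from h import *
plan([628,-333.2,110])"
```

```text
pos [631.  334.3  17.5] yaw_y 62.9 tz [ 0.002  0.001 -1.   ] w 29.2 t 15.9
[628, -333.2, 110] -> [-301.8 -595.3  -93.4]
```

Request:
drive_tool(
  targets=[
    [1,0,0,-45,0],
    [1,0,0,-92,0],
    [1,-303,-595,-95,0],
    [1,-303,-595,-95,0],
    [1,-303,-595,-95,0],
    [1,-303,-595,-95,0],
    [1,-303,-595,-95,0],
    [1,-303,-595,-95,0],
    [1,-303,-595,-95,0],
    [1,-303,-595,-95,0],
    [1,-303,-595,-95,0],
    [1,-303,-595,-95,0],
  ],
)

```text
clock: 17.1
position: [628.0, -168.1, 109.4]
ee_rot: [0.235, 0.972, 0.0, -0.001]
contact_force: [0.8, 1.0, -1.6]
gripper_width: 29.3
grasp_force: 59.4
```

```bash
python3 -c "
from h import *
plan([628,-333.2,110])"
```

```text
pos [ 628.  -168.1  109.4] yaw_y 62.8 tz [-0.001  0.    -1.   ] w 29.3 t 17.1
[628, -333.2, 110] -> [ -75.4 -146.8   -0.6]
```

Request:
drive_tool(
  targets=[
    [1,-76,-147,0,0],
    [1,-76,-147,0,0],
    [1,-76,-147,0,0],
    [1,-76,-147,0,0],
    [1,-76,-147,0,0],
    [1,-76,-147,45,0],
    [1,-76,-147,75,0],
    [1,-76,-147,75,0],
    [1,-76,-147,75,0],
  ],
)

```text
clock: 18.0
position: [629.6, -330.8, 35.1]
ee_rot: [0.234, 0.972, -0.0, -0.0]
contact_force: [0.5, -0.1, -0.3]
gripper_width: 29.4
grasp_force: 59.3
```

```bash
python3 -c "
from h import *
plan([628,-333.2,21.7])"
```

```text
pos [ 629.6 -330.8   35.1] yaw_y 63.0 tz [-0.001 -0.    -1.   ] w 29.4 t 18.0
[628, -333.2, 21.7] -> [ 0.3 -2.9 13.4]
```

Request:
drive_tool(
  targets=[
    [1,-0.5,-3,7,0],
    [1,-0.5,-3,12,0],
    [1,-0.5,-3,13,0],
    [1,-0.5,-3,13,0],
    [-1,-0.5,-3,13,0],
    [-1,-0.5,-3,13,0],
    [-1,-0.5,-3,13,0],
    [-1,-0.5,-3,13,0],
    [-1,-0.5,-3,-30,0],
    [-1,-0.5,-3,-80,0],
    [-1,-0.5,-3,-110,0],
    [-1,-0.5,-3,-110,0],
  ],
)

```text
clock: 19.2
position: [631.4, -336.1, 152.3]
ee_rot: [0.234, 0.972, -0.001, 0.006]
contact_force: [0.3, 0.3, 0.1]
gripper_width: 85.4
grasp_force: 0.0
```

```bash
python3 -c "
from h import *
plan([599.4,7.6,120])"
```

```text
pos [ 631.4 -336.1  152.3] yaw_y 62.9 tz [ 0.012 -0.005 -1.   ] w 85.4 t 19.2
[599.4, 7.6, 120] -> [185.5 291.4  30.1]
```

Request:
drive_tool(
  targets=[
    [-1,186,292,20,-13],
    [-1,186,292,20,-13],
    [-1,186,292,20,-13],
    [-1,186,292,20,-13],
    [-1,186,292,20,-13],
    [-1,186,292,20,-13],
    [-1,186,292,20,-13],
    [-1,186,292,20,-13],
    [-1,186,292,20,-13],
    [-1,186,292,20,-13],
  ],
)

```text
clock: 20.2
position: [595.9, 9.3, 124.7]
ee_rot: [0.124, 0.992, -0.0, -0.0]
contact_force: [-0.1, 0.6, -0.9]
gripper_width: 85.3
grasp_force: 0.0
```

```bash
python3 - <<'E'
from h import *
plan([599.4,7.6,3])
im=arm.get_image('top')
c=im[144:194,346:396]
cv2.imwrite('pics/g.png',cv2.resize(c,None,fx=10,fy=10,interpolation=cv2.INTER_CUBIC))
hs=cv2.cvtColor(cv2.resize(c,None,fx=6,fy=6,interpolation=cv2.INTER_CUBIC),cv2.COLOR_BGR2HSV)
for b in blobs((hs[...,0]<18)&(hs[...,1]>100)&(hs[...,2]>190),100):
    u=(b.min(0)+b.max(0))/12+[346,144]-.42;print(u,ray('top',u,64))
E
```

```text
pos [595.9   9.3 124.7] yaw_y 75.8 tz [-0. -0. -1.] w 85.3 t 20.2
[599.4, 7.6, 3] -> [ -3.8  -0.8 121.7]
[378.58 162.83] [[ 628.65185098 -334.18440791]]
```

View pics/g.png

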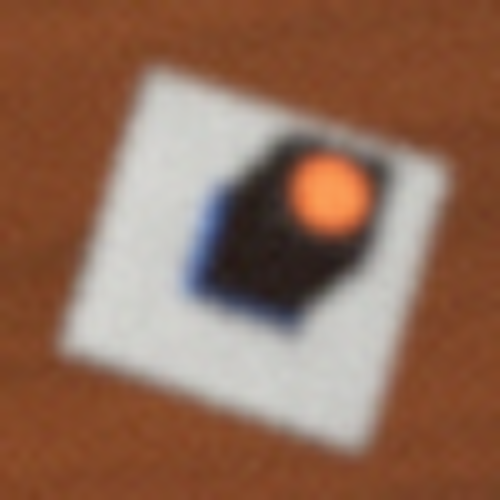

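Grip stands on the square, parallel, with the dot within about 1 mm of centre. Now the strip.

Request:
drive_tool(
  targets=[
    [-1,-4,-1,40,0],
    [-1,-4,-1,85,0],
    [-1,-4,-1,110,0],
    [-1,-4,-1,120,0],
    [-1,-4,-1,122,0],
    [-1,-4,-1,122,0],
    [1,-4,-1,122,0],
    [1,-4,-1,122,0],
    [1,-4,-1,122,0],
    [1,-4,-1,122,0],
    [1,-4,-1,122,0],
    [1,-4,-1,122,0],
  ],
)

```text
clock: 21.45
position: [600.3, 8.3, 3.8]
ee_rot: [0.123, 0.992, 0.0, 0.001]
contact_force: [-1.0, 0.9, 5.1]
gripper_width: 22.0
grasp_force: 59.9
```

```bash
python3 -c "
from h import *
plan([453.5,176.9,60])"
```

```text
pos [600.3   8.3   3.8] yaw_y 75.9 tz [ 0.001  0.    -1.   ] w 22.0 t 21.45
[453.5, 176.9, 60] -> [183.4 127.7 -56.4]
```

Request:
drive_tool(
  targets=[
    [1,0,0,-40,0],
    [1,30,20,-56,-8],
    [1,183,128,-56,-78],
    [1,183,128,-56,-78],
    [1,183,128,-56,-78],
    [1,183,128,-56,-78],
    [1,183,128,-56,-78],
    [1,183,128,-56,-78],
    [1,183,128,-56,-78],
    [1,183,128,-56,-78],
    [1,183,128,-56,-78],
    [1,183,128,-56,-78],
  ],
)

```text
clock: 22.65
position: [453.4, 176.8, 58.8]
ee_rot: [-0.528, 0.849, 0.0, -0.0]
contact_force: [-0.5, -0.2, -1.3]
gripper_width: 22.0
grasp_force: 59.3
```

```bash
python3 -c "
from h import *
plan([453.8,177.5,8])"
```

```text
pos [453.4 176.8  58.8] yaw_y 153.7 tz [-0. -0. -1.] w 22.0 t 22.65
[453.8, 177.5, 8] -> [-0.8 -0.  50.8]
```

Request:
drive_tool(
  targets=[
    [1,-1,0,25,0],
    [1,-1,0,42,0],
    [1,-1,0,49,0],
    [1,-1,0,50.5,0],
    [1,-1,0,50.5,0],
    [-1,-1,0,50,0],
    [-1,-1,0,50,0],
    [-1,-1,0,50,0],
    [-1,-1,0,50,0],
    [-1,-1,0,10,0],
    [-1,-1,0,-40,0],
    [-1,-1,0,-80,0],
  ],
)

```text
clock: 23.85
position: [454.3, 177.9, 141.3]
ee_rot: [-0.529, 0.849, -0.0, 0.001]
contact_force: [-0.3, 1.2, 0.1]
gripper_width: 85.3
grasp_force: 0.0
```

```bash
python3 -c "
from h import *
plan([420,20,200])"
```

```text
pos [454.3 177.9 141.3] yaw_y 153.9 tz [ 0.001  0.001 -1.   ] w 85.3 t 23.85
[420, 20, 200] -> [156.8 -38.8 -58.8]
```

Request:
drive_tool(
  targets=[
    [-1,-113,115,-60,0],
    [-1,-113,115,-60,0],
    [-1,-113,115,-60,0],
    [-1,-113,115,-60,0],
    [-1,-113,115,-60,0],
    [-1,-113,115,-60,0],
    [-1,-113,115,-60,0],
  ],
)

```text
clock: 24.55
position: [400.4, 328.6, 198.2]
ee_rot: [-0.528, 0.849, -0.0, -0.001]
contact_force: [1.1, -0.5, 0.2]
gripper_width: 85.7
grasp_force: 0.0
```

```bash
python3 - <<'E'
from h import *
im=arm.get_image('top')
c=im[230:280,168:218]
U=cv2.resize(c,None,fx=4,fy=4,interpolation=cv2.INTER_CUBIC);hs=cv2.cvtColor(U,cv2.COLOR_BGR2HSV)
for b in blobs((hs[...,0]<30)&(hs[...,0]>10)&(hs[...,1]>45)&(hs[...,1]<150)&(hs[...,2]>170),300): print('strip',rect('top',b/4+[168,230]-.375,16))
cv2.imwrite('pics/f.png',np.vstack([np.hstack([im[130:280,150:420]]*1)]).repeat(1,0) if 0 else cv2.resize(im[130:290,150:420],None,fx=2.9,fy=2.9,interpolation=cv2.INTER_CUBIC))
E
```

```text
strip (array([453.2, 181.4]), array([77. , 31.6]), 64.0)
```

View pics/f.png

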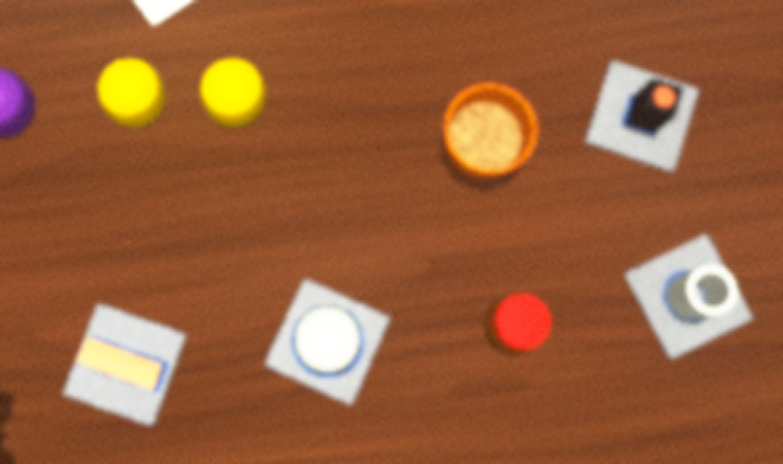

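Tube, cap and grip look right. The strip (crop 120,365) shows blue at its right end, so it may sit a few mm off along its length. I'll measure that more tightly.

```bash
python3 - <<'E'
from h import *
def m(im,x,y,z):
    U=cv2.resize(im[y-25:y+25,x-25:x+25],None,fx=6,fy=6,interpolation=cv2.INTER_CUBIC).astype(int)
    for th in(50,70,90):
        for b in blobs((U[...,2]-U[...,0]>th)&(U[...,1]>175),500):
            print(th,rect('top',b/6+[x-25,y-25]-.42,z))
    return U
m(cv2.imread('pics/top0.png'),250,193,12)
im=arm.get_image('top');U=m(im,193,255,16)
hs=cv2.cvtColor(U.clip(0,255).astype(np.uint8),cv2.COLOR_BGR2HSV)
cv2.imwrite('pics/st.png',cv2.resize(U.clip(0,255).astype(np.uint8),None,fx=1.8,fy=1.8))
P=np.array([453.5,176.9]);a=np.radians(64.1);e=np.array([np.cos(a),np.sin(a)]);n=np.array([-e[1],e[0]])
for k in(-1,1): print('bar ends px',proj('top',[np.r_[P+k*38*e,4]]).round(1),'strip ideal',proj('top',[np.r_[P+k*36*e,16]]).round(1))
plan([453.5,176.9,60])
E
```

```text
50 (array([599.8,   8.2]), array([26.3, 73.8]), 75.7)
50 (array([673.9,  54.1]), array([29.9,  7.1]), 83.1)
70 (array([599.8,   8.2]), array([26.3, 73.8]), 75.7)
70 (array([673.9,  54.1]), array([29.9,  7.1]), 83.1)
90 (array([599.8,   8.2]), array([26.3, 73.8]), 75.7)
90 (array([673.9,  54.1]), array([29.9,  7.1]), 83.1)
50 (array([454.2, 179.9]), array([75.1, 24.4]), 63.2)
70 (array([454.5, 180.1]), array([74.5, 22.2]), 63.1)
90 (array([457.3, 174.6]), array([65.7, 12.8]), 58.9)
bar ends px [[206.  259.9]] strip ideal [[204.6 259.6]]
bar ends px [[179.2 250.4]] strip ideal [[178.8 250.4]]
pos [400.7 328.6 198.3] yaw_y 153.8 tz [-0.001 -0.001 -1.   ] w 85.5 t 24.65
[453.5, 176.9, 60] -> [ 112.5 -114.5  138.4]
```

View pics/st.png

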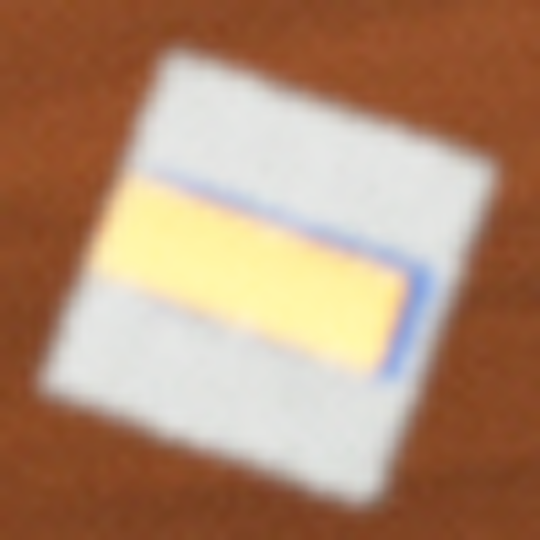

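Request:
drive_tool(
  targets=[
    [-1,112,-114,60,0],
    [-1,112,-114,60,0],
    [-1,112,-114,60,0],
    [-1,112,-114,60,0],
    [-1,112,-114,100,0],
    [-1,112,-114,145,0],
    [-1,112,-114,175,0],
    [-1,112,-114,188,0],
    [-1,112,-114,190,0],
    [-1,112,-114,190,0],
  ],
)

```text
clock: 25.65
position: [453.7, 178.6, 8.8]
ee_rot: [-0.528, 0.849, -0.0, -0.0]
contact_force: [-0.4, -0.6, 1.1]
gripper_width: 85.6
grasp_force: 0.0
```

Request:
drive_tool(
  targets=[
    [1,0,0,0,0],
    [1,0,0,0,0],
    [1,0,0,0,0],
    [1,0,0,0,0],
    [1,0,0,0,0],
    [1,0,0,0,0],
    [1,0,0,0,0],
  ],
)

```text
clock: 26.35
position: [453.9, 179.4, 9.8]
ee_rot: [-0.529, 0.849, -0.0, 0.001]
contact_force: [-1.2, 0.4, 5.1]
gripper_width: 22.0
grasp_force: 58.9
```

Request:
drive_tool(
  targets=[
    [1,0,0,-4,0],
    [1,2,-1.2,-4,0],
    [1,2,-1.2,-4,0],
    [1,2,-1.2,-0.5,0],
    [1,2,-1.2,0,0],
    [1,2,-1.2,0,0],
    [-1,2,-1.2,0,0],
    [-1,2,-1.2,0,0],
    [-1,2,-1.2,0,0],
    [-1,2,-1.2,0,0],
    [-1,2,-1.2,-45,0],
    [-1,2,-1.2,-90,0],
  ],
)

```text
clock: 27.55
position: [452.8, 176.0, 98.4]
ee_rot: [-0.529, 0.849, -0.0, -0.003]
contact_force: [0.7, 1.1, 0.2]
gripper_width: 85.4
grasp_force: 0.0
```

Request:
drive_tool(
  targets=[
    [-1,-113,115,-100,0],
    [-1,-113,115,-100,0],
    [-1,-113,115,-100,0],
    [-1,-113,115,-100,0],
    [-1,-113,115,-100,0],
    [-1,-113,115,-100,0],
    [-1,-113,115,-100,0],
  ],
)

```text
clock: 28.25
position: [399.8, 327.7, 197.7]
ee_rot: [-0.528, 0.849, -0.0, -0.001]
contact_force: [0.3, 0.2, -0.3]
gripper_width: 85.7
grasp_force: 0.0
```

```bash
python3 - <<'E'
from h import *
im=arm.get_image('top');x,y=193,255
U=cv2.resize(im[y-25:y+25,x-25:x+25],None,fx=6,fy=6,interpolation=cv2.INTER_CUBIC)
for th in(50,70):
    for b in blobs((U[...,2].astype(int)-U[...,0]>th)&(U[...,1]>175),500): print(th,rect('top',b/6+[x-25,y-25]-.42,16))
cv2.imwrite('pics/st2.png',cv2.resize(U,None,fx=1.8,fy=1.8))
E
```

```text
50 (array([453.2, 177.5]), array([75.4, 24.5]), 64.2)
70 (array([452.9, 176.3]), array([71.6, 22.5]), 64.4)
```

View pics/st2.png

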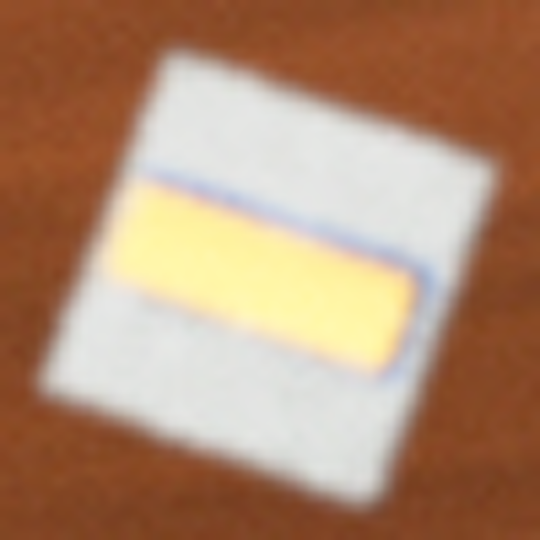

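The strip now lies along its bar within about 1 mm and half a degree. The arm is clear of everything, so I'm handing in.

```bash
python3 -c "
from bench import arm
print(arm.job_done())"
```

```text
the job is handed in; nothing more can be done
None
```

The job is handed in at about 28 s: tube, cap, grip and strip are each on their own pads, measured within roughly 1–2 mm of centre and lined up. The tub and jar were left alone, and the gripper is open and clear.

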